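# Lap a heat sink and show its base to the camera

### The arm

A 6-joint arm with a two-finger parallel gripper is mounted at the origin on a cart in front of the work surface, level with it; the furniture and walls round the work are solid. World frame = base frame: x ahead of the robot, y to its left, z up, the work surface at z = 0. Lengths are in m, angles in rad, forces in N, time in s.
With the tool pointing down it reaches from about 0.275 to 0.975 m from the base axis. Payload 8.4 kg.
Tool frame: the origin (TCP) lies between the finger pads; the fingertips stand 22 mm ahead of it and the grasp point (between the pads) lies 3 mm ahead of it; z points along the fingers, y is the line along which they close (so a half turn about z gives the same grasp; the last joint's range is limited). The gripper opens to 92 mm and grips with 3 to 60 N. Pads are 20 mm wide; open, the fingers measure 128 mm over their backs; the gripper's body (75 mm by 189 mm) begins 69 mm behind the grasp point.
Start: joints at [1.199, 0.353, 1.633, -0, 1.155, -0.002], TCP at [0.226, 0.583, 0.237] pointing down, gripper open.
Joint ranges: [-2.63, 2.63], [-0.92, 2.1], [0.06, 2.66], [-1.3, 4.44], [0, 2.69], [-3.02, 3.02]. Speed limits (rad/s): [2.22, 2.22, 2.79, 3.14, 3.14, 3.14].

### API

Orientations are given as [roll, pitch, yaw] about the fixed x, y, z axes, in that order (R = Rz(yaw) Ry(pitch) Rx(roll)).
In Python, from cell import env gives the robot as it stands.
- The arm moves only by the shell command python3 -m crank 'ROWS'. ROWS is JSON, a list of rows, each a list of 7 numbers: the shift along the tool's x, y, z in m, then the turn, a rotation vector about the tool's x, y, z in rad, then the gripper command: -1 is fully open, 1 is shut, values between are in proportion. A call has 1 to 8 rows; each row is the pose to reach, as a shift and turn from the pose commanded when the call began, along the tool's axes at that moment; what a row does not reach only later rows make up. A row lasts 1/12 s, in which the tool goes at most 41.7 mm and 7.16 degrees, less where a joint would pass 70% of its speed; a pose out of reach is approached as far as the arm can. A call with a gripper value outside its range is refused whole. The fingers move at their own pace and stop on an object; the grip force is fixed at half the most. Time passes only in rows, so rows that repeat a pose let the fingers close. It gives the time, the measured TCP pose, the force, the opening and the grip force at its end, in the units of the state.
- env.observe(): the state, without advancing time (a new reading comes with each control period).
- env.grab_frame(name): name is "scene" or "top" or "wrist"; returns a dict with "pixels" (480x640x3 uint8, blue, green, red), "fovy" (degrees; the focal length in pixels is half the picture's height over the tangent of half this angle, whatever the lens; pixels are square), "cx", "cy" (the principal point, pixels), "xyz" and "attitude" of the camera in the world. Camera axes: x right, y up, looking along -z (the intrinsics and any distortion apply to the point x, -y, -z); pixel columns grow to the right and rows downward; lengths in m; the calibration is good to about 2 mm. A picture is of the moment at which its call begins. There is no depth.
- env.close_job(): hands the job in; it is judged then, once.
The state is a dict: "clock": time; "qpos": joint angles; "joint_vel": joint speeds; "joint_efforts": joint torques, N m; "tcp_pos": TCP position; "tcp_rot": TCP orientation; "force": force on the tool from outside, world axes, zero at the start; "ft_torque": the same for the moment, N m; "grip_width": finger opening in m; "finger_force": force on a finger pad.
Only numpy, scipy, OpenCV 4.12 (cv2) and the standard library are available. Lean on these libraries where they do the work, as an engineer would, in place of code of your own. Each camera call takes 0.05 s, during which the arm holds its last target. There are 200 camera calls.

### The job

Grip the finned heat sink that sits in the lapping tray, press it down so that the sprung plate sinks by about 6 mm and, keeping that pressure and never lifting it, sweep it slowly along the channel from the end where it sits until its middle is level with the black marks at the other end. Then draw it up out of the tray, tilt it and hold it in front of the small inspection camera, the lapped underside square to the lens, centred and about 10 cm away. Finish holding it there, still in the gripper; do not press the plate to its stop, and leave everything else on the bench where it is.

Things in the scene. Friction and masses are not known exactly. Their poses are not given: they have to be found in the camera images.
- sink_center (a point): Centre (half-way up) of the dark finned heat sink, a solid block 60 mm along its x, 50 along y, 26 high (z up at the start; flat underside 13 mm below this point), 0.06 to 0.13 kg. Loose in the tray's channel, axes along the tray's (1.5 mm play to each rail), 35 to 55 mm from the tray's middle towards its -y end. Its y faces, 50 mm apart, are free for the fingers; its x faces are beside the rails.
- lap_tray: Aluminium lapping tray, fixed: 96 mm along x, 224 along y. Origin at the centre of its underside on the bench; z up. Its channel runs along y, open at both ends, 63 mm wide between two rails 12 mm thick that reach 42 mm above the bench. The channel's floor is the sprung plate with a dark abrasive face, 212 mm long. Black marks across the rails at y = -45 mm and +45 mm.
- lap_plate (a joint): How far the sprung plate is pressed straight down, in m: 0 unloaded (its face 30 mm above the bench), about 0.001 with the heat sink resting on it, 0.012 at its stop. The plate stays level; springs of 900 N/m in all, so 6 mm takes about 5 N.
- lens (a point): Centre of the front glass of the small inspection camera, a 35 mm thick aluminium barrel on a round steel foot (68 mm across) fixed to the bench; the glass is about 88 mm above the bench. The x axis points out of the lens along the line of sight: to the right as the robot sees it (up to 45 degrees nearer to it) and 50 degrees upward; y is level.
- loupe: Black eye loupe, 39 mm across, 34 mm high, standing near the camera; leave alone. Origin at the centre of its underside.
- small_cap: Small black capacitor, 22 mm across, 42 mm high, standing; leave alone. Origin at the centre of its underside.
- small_sink: Smaller pale heat sink, 40x42x20 mm, on the bench to the left; leave alone. Origin at the centre of its underside.
- counter: Round tally counter, 45 mm across, 28 mm high; leave alone. Origin at the centre of its underside.
- terminals: Green terminal block, 22x63x20 mm; leave alone. Origin at the centre of its underside.
- brush: Black antistatic brush, 24x132x26 mm, lying; leave alone. Origin at the centre of its underside.
- stamp: Wooden hand stamp, 20x36x54 mm, standing; leave alone. Origin at the centre of its underside.
Things that resemble listed ones, but are neither listed nor needed, are in the scene too. Leave any blue look-alike of the part that bears sink_center alone.

How it is judged:
By the outcome, as a careful person would: the job done as asked, in the order asked, and still so for the second after the job is handed in, while the arm keeps its last pose, push and grip.
It also fails if it takes over 42 s, if anything falls off the work surface, if the arm or the gripper's body presses on something with over 40 N, if the wrist force passes 120 N, or if a joint passes its speed limit or range.

## Working session

There is one attempt and no reset: what is moved stays moved. The work goes in short steps, Python scripts to look and compute and a shell command to move; the robot and the scene stay as the last step left them, time stands still between calls to the robot, and variables do not carry over. Pictures are saved under pics/ and viewed, at most 10 in all, crops included, and the job is handed in when it is done.

```bash
ls; mkdir -p pics; python3 - <<'E'
from cell import env
import cv2
print(env.observe())
for n in ("scene","top"):
    f=env.grab_frame(n); cv2.imwrite(f"pics/{n}0.png",f["pixels"]); print({k:v for k,v in f.items() if k!="pixels"})
E
```

```text
pics
{'clock': 0.0, 'qpos': array([ 1.19858682e+00,  3.53677552e-01,  1.63413519e+00, -1.48872149e-05,
        1.15520425e+00, -2.38855551e-03]), 'joint_vel': array([ 0.00032685, -0.0020724 , -0.00206313,  0.00074921,  0.0001321 ,
       -0.00027637]), 'joint_efforts': array([-9.53102826e-04, -5.93833995e+01, -3.34212971e+01,  6.98078913e-02,
        2.35424784e-02, -1.03342666e-04]), 'tcp_pos': array([0.22573105, 0.58230574, 0.23584486]), 'tcp_rot': array([-3.14016829e+00,  1.02092716e-05,  2.77177773e+00]), 'force': array([-0.17552296, -0.57816663, -0.45334401]), 'ft_torque': array([-0.04207017, -0.00973144,  0.00680067]), 'finger_force': 0.0, 'grip_width': 0.09174177136208718}
{'fovy': 56.42756153503387, 'cx': 321.60333770817925, 'cy': 244.2660380436321, 'xyz': array([-0.23647248,  0.58352963,  0.62739474]), 'attitude': array([ 1.01823598, -0.02015428, -2.06577303])}
{'fovy': 47.70546451436266, 'cx': 312.66844714188863, 'cy': 233.40810529762032, 'xyz': array([0.40052882, 0.11371966, 1.69345664]), 'attitude': array([ 0.07749695,  0.02865685, -1.59292419])}
```

View pics/scene0.png

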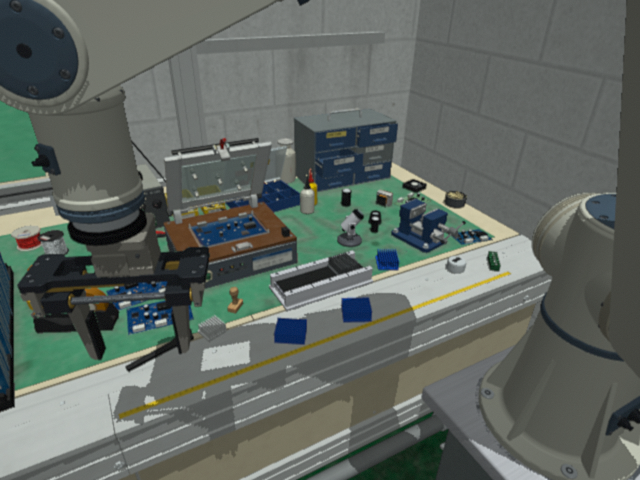

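View pics/top0.png

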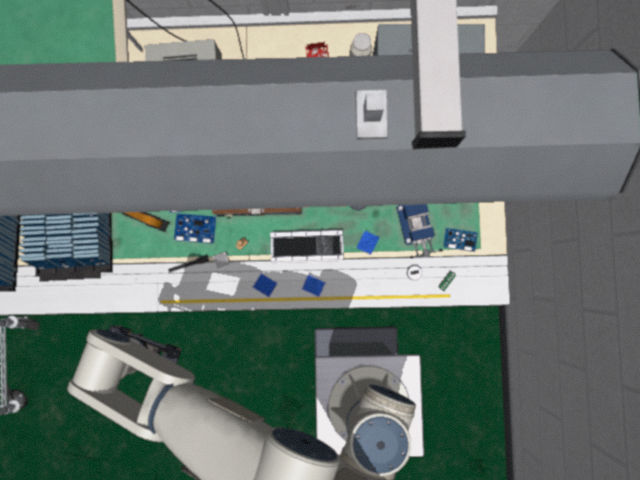

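Top view: the tray is at about (307,245), with the dark finned block at its right end (325,245). Three blue look-alikes lie at (368,242), (314,285) and (265,285). In the scene view the tray is at (320,277), the inspection camera at (350,225) and the loupe at (375,222). I'll enlarge to confirm.

```bash
cat > h.py <<'E'
import numpy as np, cv2
from scipy.spatial.transform import Rotation as R
def K(f):
    F=240/np.tan(np.radians(f["fovy"])/2); return F,f["cx"],f["cy"]
def rot(a): return R.from_euler("xyz",a).as_matrix()
def ray(f,u,v):
    F,cx,cy=K(f); d=rot(f["attitude"])@np.array([(u-cx)/F,-(v-cy)/F,-1]); return np.array(f["xyz"]),d/np.linalg.norm(d)
def onz(f,u,v,z):
    o,d=ray(f,u,v); return o+d*(z-o[2])/d[2]
def proj(f,p):
    F,cx,cy=K(f); c=rot(f["attitude"]).T@(np.asarray(p)-f["xyz"]); return np.array([cx-F*c[0]/c[2],cy+F*c[1]/c[2]])
def tri(rs):
    A=0;b=0
    for o,d in rs:
        P=np.eye(3)-np.outer(d,d); A=A+P; b=b+P@o
    return np.linalg.solve(A,b)
E
python3 - <<'E'
import cv2,numpy as np
a=cv2.imread("pics/scene0.png")[195:310,260:420]; b=cv2.imread("pics/top0.png")[200:300,255:385]
a=cv2.resize(a,None,fx=5,fy=5,interpolation=2)[:575]
cv2.imwrite("pics/c1.png",a)
cv2.imwrite("pics/c2.png",cv2.resize(b,None,fx=6,fy=6,interpolation=2))
E
```

```text
(no output)
```

View pics/c1.png

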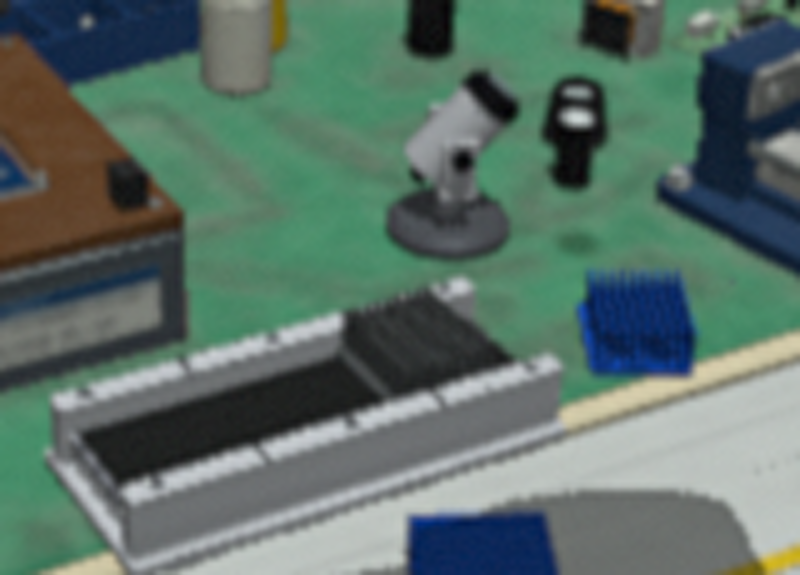

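View pics/c2.png

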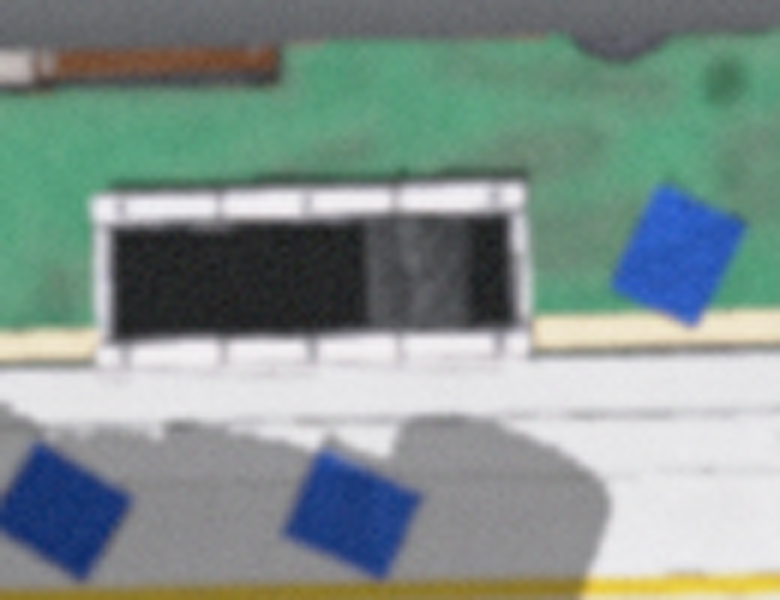

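The dark finned block at the tray's right (-y) end, around top (325,245), is the target. The blue ones are all outside the tray. The inspection camera's lens is at about scene (360,214) and its foot at about (350,240).

```bash
cat >> h.py <<'E'
def load(n):
    import pickle; return pickle.load(open(n,"rb"))
E
python3 - <<'E'
from h import *
from cell import env
import pickle
fs={n:env.grab_frame(n) for n in("scene","top")}; pickle.dump(fs,open("fs.pkl","wb"))
t=fs["top"]; s=fs["scene"]
T=lambda u,v,z:onz(t,255+u/6,200+v/6,z)
S=lambda u,v,z:onz(s,260+u/5,195+v/5,z)
m=[T(*p,.042) for p in((222,203),(400,195),(400,345),(222,352))]
print("top marks",np.round(m,4),"c",np.mean(m,0))
m2=[S(*p,.042) for p in((185,360),(345,315),(445,388),(265,452))]
print("scene marks",np.round(m2,4),"c",np.mean(m2,0))
for M in(m,m2):
    d=(M[0]+M[3]-M[1]-M[2])/2; print("axis deg",np.degrees(np.arctan2(d[1],d[0])),np.linalg.norm(d))
print("sink",T(417,273,.056)); print("lens",S(500,97,.088),"foot",S(448,222,.008))
print("loupe",S(572,180,0),"blue",T(680,255,.015))
o=env.observe(); print(o["tcp_pos"],o["tcp_rot"])
w=env.grab_frame("wrist"); Rt=rot(o["tcp_rot"]); print("wrist cam in tool",Rt.T@(w["xyz"]-o["tcp_pos"]), Rt.T@rot(w["attitude"]),w["fovy"])
E
```

```text
top marks [[0.5301 0.2214 0.042 ]
 [0.5319 0.1307 0.042 ]
 [0.4557 0.1325 0.042 ]
 [0.4542 0.2229 0.042 ]] c [0.49299132 0.17685501 0.042     ]
scene marks [[0.5311 0.2201 0.042 ]
 [0.5309 0.1359 0.042 ]
 [0.4581 0.1246 0.042 ]
 [0.4523 0.2196 0.042 ]] c [0.49309857 0.17503823 0.042     ]
axis deg 91.05650900524279 0.09057581580842179
axis deg 91.81596676745215 0.08960902034647512
sink [0.49125334 0.12290699 0.056     ]
lens [ 6.13453150e-01 -4.87272307e-04  8.80000000e-02] foot [0.63001695 0.01593183 0.008     ]
loupe [ 0.64930412 -0.07827579  0.        ] blue [ 0.4995929  -0.01244787  0.015     ]
[0.22581223 0.58248699 0.23613436] [-3.14074101e+00  6.89816537e-06  2.77179190e+00]
wrist cam in tool [ 0.07380838 -0.0005713  -0.14874827] [[ 4.11436519e-05  9.65931170e-01  2.58799098e-01]
 [ 9.99999695e-01  1.62153265e-04 -7.64193284e-04]
 [-7.80123231e-04  2.58799051e-01 -9.65930869e-01]] 71.77973727855505
```

```bash
python3 -m crank '[[-0.03,-0.025,0,0,0,-0.05,-1],[-0.06,-0.05,0,0,0,-0.1,-1],[-0.09,-0.073,0,0,0,-0.15,-1],[-0.12,-0.097,0,0,0,-0.2,-1],[-0.15,-0.121,0,0,0,-0.25,-1],[-0.18,-0.145,0,0,0,-0.3,-1],[-0.21,-0.169,0,0,0,-0.35,-1],[-0.24,-0.193,0,0,0,-0.39,-1]]'
cat >> h.py <<'E'
def delta(o,p,rpy):
    Rt=rot(o["tcp_rot"]); return np.round(Rt.T@(np.asarray(p)-o["tcp_pos"]),4), np.round(R.from_matrix(Rt.T@rot(rpy)).as_rotvec(),4)
E
python3 - <<'E'
from h import *
from cell import env
print(delta(env.observe(),(.491,.123,.2),(np.pi,0,np.pi+.02)))
E
```

```text
clock: 0.92
tcp_pos: [0.3804, 0.3144, 0.2367]
tcp_rot: [3.141, 0.0, -3.118]
force: [0.5, 1.1, -0.9]
grip_width: 0.0916
finger_force: 0.0
(array([-0.1061, -0.1939,  0.0367]), array([0.0001, 0.0003, 0.0032]))
```

```bash
python3 -m crank '[[-0.018,-0.032,0.006,0,0,0,-1],[-0.036,-0.064,0.012,0,0,0,-1],[-0.054,-0.097,0.018,0,0,0,-1],[-0.072,-0.13,0.024,0,0,0,-1],[-0.09,-0.162,0.03,0,0,0,-1],[-0.106,-0.193,0.037,0,0,0,-1],[-0.106,-0.193,0.037,0,0,0,-1],[-0.106,-0.193,0.037,0,0,0,-1]]'
python3 - <<'E'
from h import *
from cell import env
import pickle
fs={n:env.grab_frame(n) for n in("scene","top","wrist")};fs["o"]=env.observe(); pickle.dump(fs,open("fs2.pkl","wb"))
print(fs["o"]["tcp_pos"],fs["o"]["tcp_rot"],fs["o"]["qpos"])
cv2.imwrite("pics/w1.png",fs["wrist"]["pixels"])
E
```

```text
clock: 1.58
tcp_pos: [0.4901, 0.1237, 0.1991]
tcp_rot: [-3.141, -0.001, -3.125]
force: [0.1, 0.7, -0.6]
grip_width: 0.0916
finger_force: 0.0
[0.48943416 0.12601246 0.19973183] [ 3.14127641e+00 -2.75160677e-05 -3.12083554e+00] [ 2.48814886e-01  2.09259993e-01  1.92269044e+00  3.71211608e-04
  1.00959755e+00 -1.34293610e+00]
```

View pics/w1.png

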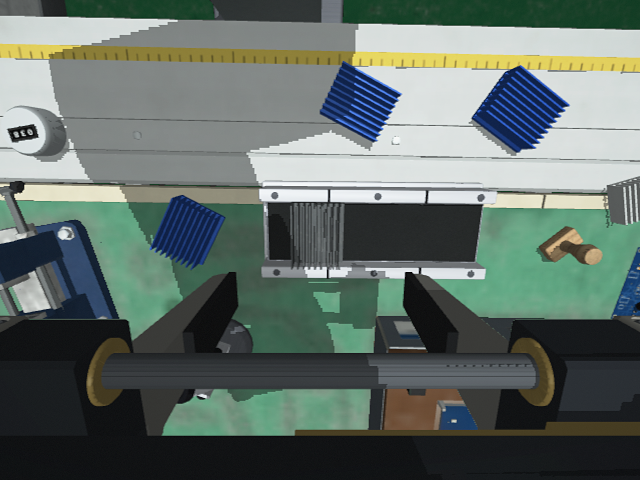

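The wrist view shows the sink in the tray at (317,235), between the fingers. The marks are at (329,195), (322,271), (426,197) and (420,272). The gripper partly hides the inspection camera at (220,360).

```bash
python3 - <<'E'
from h import *
fs=load("fs2.pkl"); w=fs["wrist"]; 
g=cv2.cvtColor(w["pixels"],cv2.COLOR_BGR2GRAY).astype(int)
for v in(215,235,255): print(v,g[v,266:360].tolist())
for v in (195,272): print(v,[i for i in range(280,440) if g[v,i]<120])
m=[onz(w,*p,.042) for p in((329,196),(426,197),(420,272),(322,271))]
d=(m[1]+m[2]-m[0]-m[3])/2
print(np.round(m,4),np.mean(m,0),np.degrees(np.arctan2(d[1],d[0])),np.linalg.norm(d))
for p in((292,203),(343,204),(340,269),(291,268)): print(onz(w,*p,.055).round(4))
E
```

```text
215 [172, 169, 47, 39, 40, 32, 23, 23, 24, 24, 22, 25, 23, 31, 39, 40, 41, 40, 39, 39, 42, 41, 40, 39, 84, 98, 59, 43, 83, 87, 83, 93, 56, 54, 92, 90, 78, 95, 68, 67, 108, 98, 73, 97, 81, 77, 109, 106, 106, 107, 91, 87, 107, 108, 91, 88, 101, 79, 61, 89, 83, 76, 110, 109, 91, 58, 45, 67, 102, 109, 91, 55, 38, 66, 101, 109, 110, 90, 47, 40, 41, 40, 41, 41, 42, 40, 41, 41, 41, 42, 42, 40, 41, 40]
235 [137, 117, 94, 18, 23, 24, 25, 25, 24, 24, 25, 26, 24, 27, 26, 25, 25, 25, 23, 25, 23, 24, 26, 30, 52, 70, 63, 32, 79, 90, 77, 93, 69, 52, 91, 89, 77, 94, 68, 65, 104, 96, 78, 101, 81, 74, 107, 87, 64, 91, 92, 89, 110, 111, 95, 88, 102, 78, 62, 78, 74, 83, 111, 92, 62, 69, 64, 83, 112, 96, 65, 54, 43, 85, 113, 115, 106, 73, 38, 40, 39, 42, 40, 41, 40, 40, 40, 40, 41, 41, 40, 40, 41, 40]
255 [150, 136, 97, 54, 21, 24, 25, 24, 24, 24, 27, 23, 24, 25, 25, 23, 23, 24, 24, 25, 26, 25, 24, 23, 40, 57, 49, 31, 49, 63, 62, 72, 64, 42, 83, 88, 75, 92, 67, 61, 95, 85, 75, 92, 72, 80, 107, 88, 79, 95, 78, 85, 107, 96, 88, 91, 97, 103, 103, 89, 75, 99, 89, 59, 87, 82, 63, 99, 92, 62, 69, 57, 64, 98, 107, 108, 88, 46, 41, 42, 41, 41, 42, 40, 41, 41, 43, 42, 41, 41, 42, 43, 41, 40]
195 [328, 329, 375, 376, 377, 378, 379, 380, 426, 427]
272 [327, 328, 370, 371, 372, 373, 374, 375, 405, 406, 407, 408, 409, 410, 411, 419, 420]
[[0.4542 0.1333 0.042 ]
 [0.4534 0.2228 0.042 ]
 [0.5269 0.2245 0.042 ]
 [0.5277 0.1284 0.042 ]] [0.49053857 0.17723942 0.042     ] 90.51059962335314 0.09284939467032348
[0.4594 0.1002 0.055 ]
[0.4594 0.1455 0.055 ]
[0.5206 0.145  0.055 ]
[0.5205 0.0991 0.055 ]
```

```bash
python3 - <<'E'
from h import *
fs=load("fs2.pkl"); w=fs["wrist"]; t=fs["top"]
m=[onz(w,*p,.042) for p in((328.5,195),(426.5,195),(419.5,272),(327.5,272))]
d=(m[1]+m[2]-m[0]-m[3])/2; c=np.mean(m,0)
print(np.round(m,4),c,np.degrees(np.arctan2(d[1],d[0])),np.linalg.norm(d))
q=[onz(w,*p,.055) for p in((290,215),(343.5,215),(290,255),(342.8,255))]; print(np.round(q,4),np.mean(q,0))
p=np.mean(q,0)
o=fs["o"]; print(delta(o,(p[0],p[1],.08),(np.pi,0,np.pi+.015)))
E
```

```text
[[0.4533 0.1328 0.042 ]
 [0.4515 0.2231 0.042 ]
 [0.5269 0.224  0.042 ]
 [0.5286 0.1338 0.042 ]] [0.49008479 0.17841708 0.042     ] 91.11621838046737 0.0902896293160722
[[0.4703 0.0984 0.055 ]
 [0.4693 0.1463 0.055 ]
 [0.5078 0.0982 0.055 ]
 [0.5069 0.1471 0.055 ]] [0.48856497 0.12250763 0.055     ]
(array([ 0.0009, -0.0035,  0.1197]), array([ 0.0003, -0.    ,  0.0058]))
```

```bash
python3 -m crank '[[-0.001,-0.0035,0.025,0,0,0,-1],[-0.0015,-0.0035,0.05,0,0,0,-1],[-0.0015,-0.0035,0.075,0,0,0,-1],[-0.0015,-0.0035,0.1,0,0,0,-1],[-0.0015,-0.0035,0.12,0,0,0,-1],[-0.0015,-0.0035,0.135,0,0,0,-1],[-0.0015,-0.0035,0.1455,0,0,0,-1],[-0.0015,-0.0035,0.1455,0,0,0,-1]]'
python3 - <<'E'
from h import *
from cell import env
o=env.observe();print(o["tcp_pos"],o["tcp_rot"],o["force"])
f=env.grab_frame("wrist"); cv2.imwrite("pics/w2.png",f["pixels"])
E
```

```text
clock: 2.4
tcp_pos: [0.4899, 0.1226, 0.0526]
tcp_rot: [-3.141, -0.003, -3.12]
force: [-0.1, 0.3, 0.3]
grip_width: 0.0921
finger_force: 0.0
[0.48990981 0.12256    0.05255717] [-3.14106296e+00 -2.72652563e-03 -3.11970742e+00] [-0.13115089  0.25009907  0.25291964]
```

View pics/w2.png

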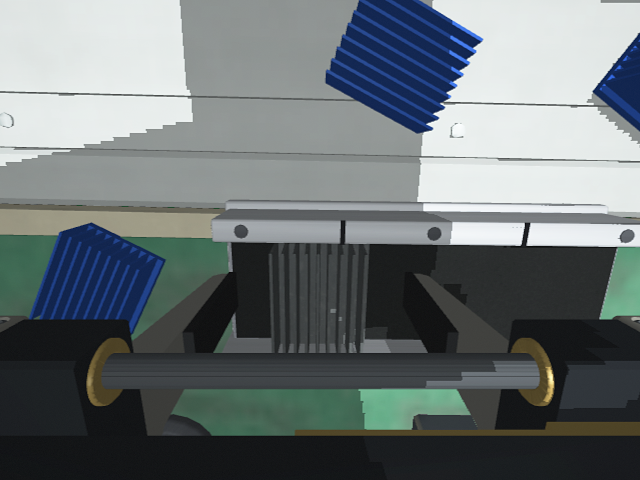

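The sink is centred between the open fingers at about (320,295), clear of both. I'll raise slightly and close.

```bash
python3 -m crank '[[0,0,-0.001,0,0,0,-1],[0,0,-0.001,0,0,0,-1],[0,0,-0.001,0,0,0,-0.2],[0,0,-0.001,0,0,0,0],[0,0,-0.001,0,0,0,0.5],[0,0,-0.001,0,0,0,1],[0,0,-0.001,0,0,0,1],[0,0,-0.001,0,0,0,1]]'
python3 -m crank '[[0,0,0,0,0,0,1],[0,0,0,0,0,0,1],[0,0,0,0,0,0,1],[0,0,0,0,0,0,1]]'
```

```text
clock: 3.12
tcp_pos: [0.4914, 0.1217, 0.0551]
tcp_rot: [3.142, 0.0, -3.122]
force: [0.7, -0.4, 0.1]
grip_width: 0.0537
finger_force: 0.0
clock: 3.45
tcp_pos: [0.4913, 0.1218, 0.055]
tcp_rot: [-3.142, -0.0, -3.121]
force: [-0.2, -0.1, -0.1]
grip_width: 0.0497
finger_force: 30.0
```

```bash
python3 -m crank '[[0,0,0.001,0,0,0,1],[0,0,0.002,0,0,0,1],[0,0,0.003,0,0,0,1],[0,0,0.004,0,0,0,1],[0,0,0.005,0,0,0,1],[0,0,0.005,0,0,0,1],[0,0,0.005,0,0,0,1],[0,0,0.005,0,0,0,1]]'
python3 - <<'E'
from h import *
from cell import env
l=[]
for i in range(4):
    o=env.observe(); l.append(np.r_[o["tcp_pos"],o["force"]]); env.grab_frame("wrist")
print(np.round(l,4),np.mean(l,0))
E
```

```text
clock: 4.12
tcp_pos: [0.4914, 0.1218, 0.0502]
tcp_rot: [-3.142, 0.0, -3.121]
force: [-0.3, -0.1, 4.2]
grip_width: 0.0496
finger_force: 30.0
[[ 0.4914  0.1218  0.0502 -0.2618 -0.0841  4.2145]
 [ 0.4914  0.1218  0.0502 -0.4535  0.6816  5.0124]
 [ 0.4914  0.1218  0.0502 -0.9912 -0.798   3.7638]
 [ 0.4914  0.1218  0.0501 -1.7543 -1.4343  4.3702]] [ 0.49139566  0.12176323  0.05016567 -0.86521793 -0.40869605  4.34021938]
```

```bash
python3 -m crank '[[0,0.001,0,0,0,0,1],[0,0.003,0,0,0,0,1],[0,0.005,0,0,0,0,1],[0,0.007,0,0,0,0,1],[0,0.009,0,0,0,0,1],[0,0.011,0,0,0,0,1],[0,0.013,0,0,0,0,1],[0,0.015,0,0,0,0,1]]'
python3 -m crank '[[0,0.002,0,0,0,0,1],[0,0.004,0,0,0,0,1],[0,0.006,0,0,0,0,1],[0,0.008,0,0,0,0,1],[0,0.01,0,0,0,0,1],[0,0.012,0,0,0,0,1],[0,0.014,0,0,0,0,1],[0,0.016,0,0,0,0,1]]'
```

```text
clock: 4.98
tcp_pos: [0.4911, 0.137, 0.0501]
tcp_rot: [-3.142, 0.0, -3.121]
force: [0.6, -3.2, 4.5]
grip_width: 0.0498
finger_force: 30.0
clock: 5.65
tcp_pos: [0.4907, 0.1529, 0.0501]
tcp_rot: [-3.142, -0.0, -3.121]
force: [-0.3, -3.9, 4.5]
grip_width: 0.0496
finger_force: 30.0
```

Pressure is steady, with no sideways load. I'll continue.

```bash
python3 -m crank '[[0,0.002,0,0,0,0,1],[0,0.004,0,0,0,0,1],[0,0.006,0,0,0,0,1],[0,0.008,0,0,0,0,1],[0,0.01,0,0,0,0,1],[0,0.012,0,0,0,0,1],[0,0.014,0,0,0,0,1],[0,0.016,0,0,0,0,1]]'
python3 -m crank '[[0,0.002,0,0,0,0,1],[0,0.004,0,0,0,0,1],[0,0.006,0,0,0,0,1],[0,0.008,0,0,0,0,1],[0,0.01,0,0,0,0,1],[0,0.012,0,0,0,0,1],[0,0.014,0,0,0,0,1],[0,0.016,0,0,0,0,1]]'
python3 -m crank '[[0,0.002,0,0,0,0,1],[0,0.004,0,0,0,0,1],[0,0.006,0,0,0,0,1],[0,0.008,0,0,0,0,1],[0,0.01,0,0,0,0,1],[0,0.012,0,0,0,0,1],[0,0.014,0,0,0,0,1],[0,0.016,0,0,0,0,1]]'
python3 -m crank '[[0,0.002,0,0,0,0,1],[0,0.004,0,0,0,0,1],[0,0.006,0,0,0,0,1],[0,0.008,0,0,0,0,1],[0,0.01,0,0,0,0,1],[0,0.012,0,0,0,0,1],[0,0.014,0,0,0,0,1],[0,0.016,0,0,0,0,1]]'
python3 - <<'E'
from h import *
from cell import env
f=env.grab_frame("wrist"); cv2.imwrite("pics/w3.png",f["pixels"])
import pickle; pickle.dump({"w":f,"o":env.observe()},open("fs3.pkl","wb"))
E
```

```text
clock: 6.32
tcp_pos: [0.4904, 0.1689, 0.0501]
tcp_rot: [-3.142, -0.0, -3.121]
force: [0.3, -3.9, 4.5]
grip_width: 0.0497
finger_force: 30.0
clock: 6.98
tcp_pos: [0.4901, 0.185, 0.0501]
tcp_rot: [-3.142, 0.0, -3.121]
force: [0.7, -3.4, 4.6]
grip_width: 0.0498
finger_force: 30.0
clock: 7.65
tcp_pos: [0.4897, 0.2009, 0.0501]
tcp_rot: [-3.142, -0.0, -3.121]
force: [-0.5, -2.5, 4.1]
grip_width: 0.0502
finger_force: 30.0
clock: 8.32
tcp_pos: [0.4894, 0.2169, 0.0501]
tcp_rot: [-3.142, -0.0, -3.121]
force: [0.4, -3.1, 3.6]
grip_width: 0.0498
finger_force: 30.0
```

View pics/w3.png

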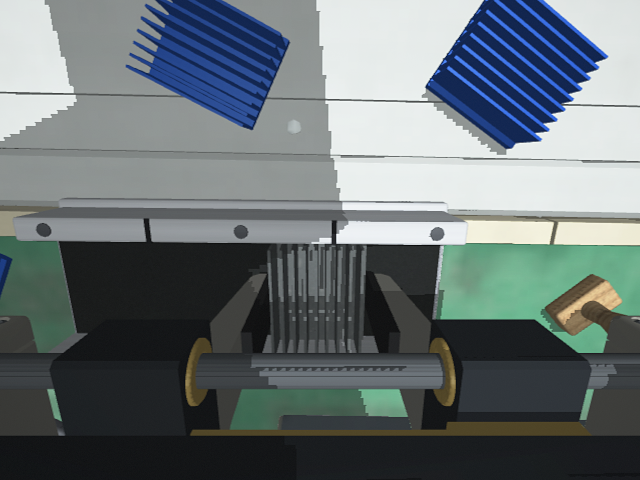

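The +45 mark on the near rail is at (334,231) and the sink's middle is at u≈318, so about 6 mm remains.

```bash
python3 - <<'E'
from h import *
d=load("fs3.pkl"); w=d["w"]; o=d["o"]
g=cv2.cvtColor(w["pixels"],cv2.COLOR_BGR2GRAY)
for v in(226,232,238): print([i for i in range(100,400) if g[v,i]<90])
Rt=rot(o["tcp_rot"])
for p in((147,232),(334,232)): print(Rt.T@(onz(w,*p,.042)-o["tcp_pos"]))
print(w["xyz"]-o["tcp_pos"], [ (Rt.T@(onz(w,u,250,.05)-o["tcp_pos"]))[1] for u in(269,366)])
E
```

```text
[144, 145, 146, 147, 148, 149, 237, 238, 239, 240, 241, 242, 243, 244, 332, 333, 334, 335, 336]
[145, 146, 147, 148, 149, 234, 235, 236, 237, 238, 239, 240, 241, 242, 243, 244, 245, 246, 247, 332, 333, 334, 335, 336]
[146, 147, 148, 149, 150, 240, 241, 332, 333, 334, 335]
[ 0.03660323 -0.08431031  0.00807761]
[0.03660171 0.00652414 0.00809253]
[-0.07391439 -0.00181209  0.14872805] [np.float64(-0.024135132452958848), np.float64(0.021242193963586755)]
```

```bash
python3 -m crank '[[0,0.002,0,0,0,0,1],[0,0.004,0,0,0,0,1],[0,0.0055,0,0,0,0,1],[0,0.0067,0,0,0,0,1],[0,0.0067,0,0,0,0,1],[0,0.0067,0,0,0,0,1],[0,0.0067,0,0,0,0,1]]'
python3 - <<'E'
from h import *
from cell import env
f=env.grab_frame("wrist"); cv2.imwrite("pics/w4.png",f["pixels"])
g=cv2.cvtColor(f["pixels"],cv2.COLOR_BGR2GRAY)
for v in(226,232,238): print([i for i in range(100,400) if g[v,i]<90])
for v in(248,262): print(g[v,255:385].tolist())
print(f["cx"])
E
```

```text
clock: 8.95
tcp_pos: [0.4893, 0.2237, 0.0501]
tcp_rot: [3.141, 0.0, -3.122]
force: [-0.8, 0.0, 4.0]
grip_width: 0.0499
finger_force: 30.0
[130, 131, 132, 133, 134, 135, 223, 224, 225, 226, 227, 228, 229, 230, 318, 319, 320, 321]
[131, 132, 133, 134, 135, 220, 221, 222, 223, 224, 225, 226, 227, 228, 229, 230, 231, 232, 233, 318, 319, 320, 321]
[132, 133, 134, 135, 136, 226, 227, 318, 319, 320, 321]
[26, 27, 28, 27, 28, 27, 28, 27, 28, 28, 28, 28, 26, 35, 45, 45, 42, 39, 39, 39, 37, 45, 62, 73, 63, 43, 42, 40, 39, 38, 39, 39, 87, 120, 98, 64, 56, 52, 52, 47, 43, 41, 72, 108, 119, 99, 66, 63, 54, 55, 50, 40, 48, 90, 119, 118, 97, 66, 69, 61, 51, 51, 43, 88, 121, 115, 114, 95, 64, 58, 43, 47, 54, 56, 92, 116, 114, 114, 94, 63, 51, 39, 42, 50, 55, 74, 104, 115, 113, 116, 95, 49, 40, 41, 48, 55, 56, 62, 67, 69, 75, 67, 40, 42, 40, 42, 48, 51, 61, 97, 119, 94, 40, 43, 45, 46, 45, 45, 45, 46, 46, 45, 44, 45, 45, 46, 46, 45, 45, 46]
[43, 44, 46, 45, 44, 45, 44, 46, 45, 45, 43, 42, 72, 106, 117, 92, 41, 43, 45, 46, 45, 40, 83, 114, 112, 113, 106, 77, 40, 44, 45, 42, 74, 109, 97, 76, 103, 116, 101, 64, 43, 42, 62, 105, 130, 109, 67, 85, 110, 117, 97, 51, 47, 91, 117, 115, 96, 66, 66, 93, 116, 116, 86, 81, 115, 115, 95, 64, 68, 58, 49, 89, 115, 112, 113, 114, 115, 115, 117, 101, 62, 37, 59, 98, 116, 106, 78, 63, 92, 108, 77, 38, 42, 39, 72, 105, 116, 101, 68, 91, 95, 48, 42, 43, 42, 37, 84, 114, 111, 114, 103, 64, 43, 44, 45, 46, 47, 48, 46, 46, 45, 45, 44, 44, 45, 44, 44, 43, 44, 44]
320.03875471144346
```

Mark is at u≈319.5, in line with the tool and sink middle. Now I'll lift.

```bash
python3 -m crank '[[0,0,-0.003,0,0,0,1],[0,0,-0.008,0,0,0,1],[0,0,-0.016,0,0,0,1],[0,0,-0.026,0,0,0,1],[0,0,-0.04,0,0,0,1],[0,0,-0.056,0,0,0,1],[0,0,-0.076,0,0,0,1],[0,0,-0.098,0,0,0,1]]'
python3 -m crank '[[0,-0.015,-0.022,0,0,0,1],[-0.01,-0.04,-0.044,0,0,0,1],[-0.025,-0.065,-0.064,0,0,0,1],[-0.045,-0.092,-0.08,0,0,0,1],[-0.07,-0.12,-0.092,0,0,0,1],[-0.095,-0.145,-0.1,0,0,0,1],[-0.12,-0.17,-0.103,0,0,0,1],[-0.145,-0.192,-0.103,0,0,0,1]]'
python3 -m crank '[[-0.02,-0.01,0,0,0,0,1],[-0.035,-0.018,0,0,0,0,1],[-0.045,-0.02,0,0,0,0,1],[-0.045,-0.02,0,0,0,0,1],[-0.045,-0.02,0,0,0,0,1]]'
python3 - <<'E'
from h import *
from cell import env
import pickle
o=env.observe(); print(o["qpos"])
fs={n:env.grab_frame(n) for n in("scene","wrist")}; fs["o"]=o; pickle.dump(fs,open("fs5.pkl","wb"))
cv2.imwrite("pics/w5.png",fs["wrist"]["pixels"])
E
```

```text
clock: 9.67
tcp_pos: [0.4886, 0.2231, 0.1492]
tcp_rot: [-3.141, -0.001, -3.121]
force: [0.3, -0.0, -1.8]
grip_width: 0.0497
finger_force: 30.0
clock: 10.33
tcp_pos: [0.6393, 0.0326, 0.2534]
tcp_rot: [-3.142, 0.002, -3.122]
force: [1.1, -0.1, 0.3]
grip_width: 0.0497
finger_force: 30.0
clock: 10.75
tcp_pos: [0.683, 0.0157, 0.2511]
tcp_rot: [3.141, -0.001, -3.121]
force: [0.0, -0.2, -1.2]
grip_width: 0.05
finger_force: 30.0
[ 2.06800300e-02  4.31686396e-01  1.48244834e+00  2.80530453e-04
  1.22833047e+00 -1.57034858e+00]
```

View pics/w5.png

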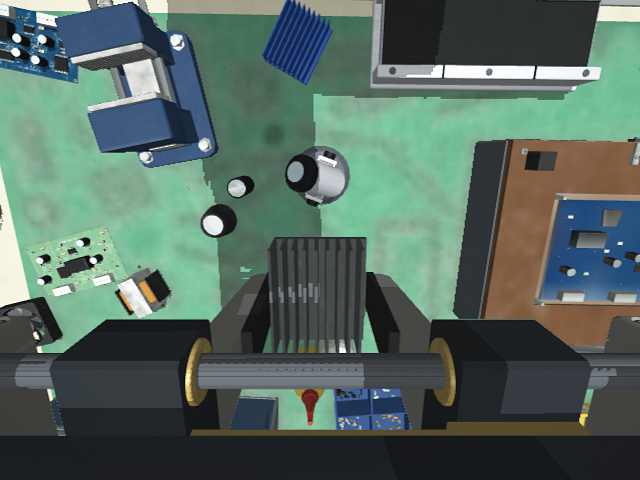

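The lens glass is at about (295,173), with the barrel running right to about (340,178) over the foot. The loupe and cap are at (218,220) and (240,186). I'll make one enlarged composite to get the barrel axis.

```bash
python3 - <<'E'
from h import *
fs=load("fs5.pkl"); s=load("fs.pkl")["scene"]
a=cv2.resize(fs["wrist"]["pixels"][135:215,275:365],None,fx=6,fy=6,interpolation=2) #540x480
b=cv2.resize(s["pixels"][203:253,330:372],None,fx=6,fy=6,interpolation=2) #252x300
c=np.zeros((480,800,3),np.uint8); c[:,:540]=a; c[:300,545:797]=b; cv2.imwrite("pics/c6.png",c)
E
```

```text
(no output)
```

View pics/c6.png

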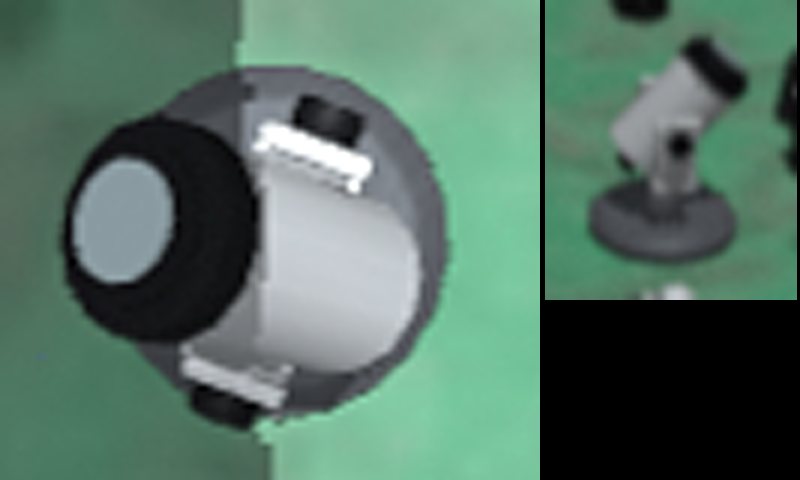

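The crop shows the glass at crop (123,220), i.e. wrist (295.5,171.7). The pivot knobs are at crop (330,120) and (228,405), which gives the level axis. The foot outline is centred near crop (295,240).

```bash
python3 - <<'E'
from h import *
fs=load("fs5.pkl"); w=fs["wrist"]; s=load("fs.pkl")["scene"]
W=lambda u,v:(275+u/6,135+v/6)
k1,k2=[onz(w,*W(*p),.058) for p in((330,118),(226,408))]; d=k1-k2; print("knob dist",np.linalg.norm(d))
d2=[onz(w,*W(*q),.07)-onz(w,*W(*p),.07) for p,q in(((365,170),(262,133)),((285,402),(185,365)))]
# k1 top = -x side; lens axis horizontal = perp to knobs toward -y
az=np.degrees(np.arctan2(-abs(d[0]),-d[1]*np.sign(d[0])*-1)) ; print("knob vec",d)
h=np.array([d[1],-d[0]]); h*= -np.sign(h[1]) if h[1]>0 else 1
print("az knobs",np.degrees(np.arctan2(h[1],h[0])),"brackets",[np.degrees(np.arctan2(x[1],x[0])) for x in d2])
P=tri([ray(w,*W(123,220)),ray(s,330+(720-545)/6,203+66/6)]); print("tri",P,"wrist z.088",onz(w,*W(123,220),.088),"scene",onz(s,330+175/6,203+66/6,.088))
print("foot",onz(w,*W(295,240),.008), "cam off", rot(fs["o"]["tcp_rot"]).T@(w["xyz"]-fs["o"]["tcp_pos"]))
E
```

```text
knob dist 0.05149086287979695
knob vec [-0.04875419  0.01656314  0.        ]
az knobs -108.76403242484135 brackets [np.float64(-108.02217019312967), np.float64(-109.17299231042038)]
tri [ 0.62681297 -0.00766064  0.0811502 ] wrist z.088 [ 0.62610571 -0.00767431  0.088     ] scene [6.16286166e-01 2.61587853e-04 8.80000000e-02]
foot [0.63363964 0.019948   0.008     ] cam off [ 0.07427399  0.00020538 -0.14876157]
```

```bash
cat > goal.py <<'E'
from h import *
from cell import env
L=np.array([.6258,-.0077,.088]); az=np.radians(-108.7); e=np.radians(50)
a=np.array([np.cos(e)*np.cos(az),np.cos(e)*np.sin(az),np.sin(e)])
G=0.026
def rep(dist):
    o=env.observe(); Rt=rot(o["tcp_rot"]); z=Rt[:,2]
    ax=np.cross(z,-a); s=np.linalg.norm(ax); ang=np.arctan2(s,z@-a)
    rv=ax/s*ang if s>1e-9 else ax
    off=np.round(Rt.T@(L+(dist+G)*a-o["tcp_pos"]),4)
    print("dist",dist,"shift",off,"turn(tool)",np.round(Rt.T@rv,4),"q",np.round(o["qpos"],2))
E
python3 - <<'E'
from goal import *
rep(.17);rep(.1)
fs=load("fs5.pkl"); w=fs["wrist"];o=fs["o"]; Rt=rot(o["tcp_rot"])
for p in((268,240),(366,240)): print(Rt.T@(onz(w,*p,o["tcp_pos"][2])-o["tcp_pos"]))
for p in((150,5),(185,130),(90,100),(60,10)): print("vise",onz(w,*p,.08))
E
```

```text
dist 0.17 shift [ 0.1    -0.1411  0.0131] turn(tool) [-0.6563 -0.2383  0.    ] q [ 0.02  0.43  1.48  0.    1.23 -1.57]
dist 0.1 shift [ 0.0847 -0.0988  0.0667] turn(tool) [-0.6563 -0.2383  0.    ] q [ 0.02  0.43  1.48  0.    1.23 -1.57]
[ 3.50511317e-02 -2.38573767e-02  2.42958093e-05]
[3.50666757e-02 2.16071754e-02 3.63014225e-05]
vise [ 0.49207507 -0.13042738  0.08      ]
vise [ 0.59122299 -0.10949113  0.08      ]
vise [ 0.5674015  -0.19241709  0.08      ]
vise [ 0.49732305 -0.20650835  0.08      ]
```

```bash
sed -i 's/^L=.*/L=np.array([.6285,-.008,.088]); OX=.0015/; s/L+(dist+G)\*a-o\["tcp_pos"\]/L+(dist+G)*a-OX*R.from_rotvec(rv).apply(Rt[:,0])-o["tcp_pos"]/' goal.py
python3 - <<'E'
from goal import *
rep(.17);rep(.1)
s=load("fs.pkl")["scene"]
for l in (L,L-[.003,0,0]): u,v=proj(s,l); print("crop px",545+(u-330)*6,(v-203)*6)
u,v=proj(s,L-.06*a);print("back",545+(u-330)*6,(v-203)*6)
E
```

```text
Traceback (most recent call last):
  File "goal.py", line 4, in <module>
    a=np.array([np.cos(e)*np.cos(az),np.cos(e)*np.sin(az),np.sin(e)])
                       ^
NameError: name 'e' is not defined
```

```bash
sed -i 's/; OX=.0015/; OX=.0015; az=np.radians(-108.7); e=np.radians(50)/' goal.py
python3 - <<'E'
from goal import *
rep(.17);rep(.1)
s=load("fs.pkl")["scene"]
for l in (L,L-[.003,0,0]): u,v=proj(s,l); print("crop px",545+(u-330)*6,(v-203)*6)
u,v=proj(s,L-.06*a);print("back",545+(u-330)*6,(v-203)*6)
E
```

```text
dist 0.17 shift [ 0.0959 -0.1415  0.0128] turn(tool) [-0.6563 -0.2383  0.    ] q [ 0.02  0.43  1.48  0.    1.23 -1.57]
dist 0.1 shift [ 0.0805 -0.0992  0.0664] turn(tool) [-0.6563 -0.2383  0.    ] q [ 0.02  0.43  1.48  0.    1.23 -1.57]
crop px 720.9579455737354 50.34903313748657
crop px 724.6612160186082 53.20986510200578
back 629.6278319754441 147.8235428644411
```

```bash
python3 - <<'E'
from goal import *
fs=load("fs5.pkl"); w=fs["wrist"]; s=load("fs.pkl")["scene"]
print(tri([ray(w,295.5,171.7),ray(s,330+(728-545)/6,203+10)]), onz(s,330+(728-545)/6,213,.088))
E
```

```text
[ 0.62572715 -0.0088433   0.08441129] [ 0.61947197 -0.0058686   0.088     ]
```

```bash
python3 -m crank '[[0.01,-0.015,0,-0.08,-0.03,0,1],[0.022,-0.032,0,-0.16,-0.06,0,1],[0.034,-0.05,0,-0.24,-0.09,0,1],[0.046,-0.068,0,-0.32,-0.12,0,1],[0.058,-0.086,0.002,-0.4,-0.15,0,1],[0.07,-0.104,0.005,-0.48,-0.175,0,1],[0.082,-0.122,0.009,-0.56,-0.203,0,1],[0.095,-0.141,0.013,-0.656,-0.238,0,1]]'
python3 -c "
from goal import *
rep(.1)"
```

```text
clock: 11.52
tcp_pos: [0.591, -0.1273, 0.2399]
tcp_rot: [2.472, 0.226, 3.085]
force: [0.1, -0.3, -1.5]
grip_width: 0.0502
finger_force: 30.0
dist 0.1 shift [ 0.002  -0.0009  0.0707] turn(tool) [ 0.0019  0.0044 -0.    ] q [-0.57  0.42  1.72  0.71  1.29 -2.47]
```

```bash
sed -i 's/^L=np.array(\[[^]]*\])/L=np.array([.627,-.0083,.087])/' goal.py; python3 -c "
from goal import *
rep(.1)"; python3 -m crank '[[0.001,0,0.008,0,0,0,1],[0.002,0,0.018,0,0,0,1],[0.003,0,0.028,0,0,0,1],[0.003,0,0.038,0,0.003,0,1],[0.003,0,0.048,0,0.003,0,1],[0.003,0,0.058,0,0.003,0,1],[0.003,0,0.066,0,0.003,0,1],[0.003,0,0.07,0,0.003,0,1]]'
python3 -m crank '[[0,0,0,0,0,0,1],[0,0,0,0,0,0,1],[0,0,0,0,0,0,1]]'
python3 - <<'E'
from goal import *
import pickle
rep(.1)
fs={n:env.grab_frame(n) for n in("scene","wrist")}; fs["o"]=env.observe(); pickle.dump(fs,open("fs7.pkl","wb"))
s=fs["scene"]["pixels"]; w=fs["wrist"]["pixels"]
c=np.zeros((600,800,3),np.uint8); c[:,:460]=cv2.resize(s[150:270,310:402],None,fx=5,fy=5,interpolation=2)
c[:255,460:]=cv2.resize(w,(340,255)); cv2.imwrite("pics/c7.png",c)
E
```

```text
dist 0.1 shift [ 0.0037 -0.0016  0.071 ] turn(tool) [ 0.0019  0.0044 -0.    ] q [-0.57  0.42  1.72  0.71  1.29 -2.47]
clock: 12.18
tcp_pos: [0.603, -0.0829, 0.1828]
tcp_rot: [2.474, 0.218, 3.089]
force: [0.9, 0.3, -1.0]
grip_width: 0.0496
finger_force: 30.0
clock: 12.43
tcp_pos: [0.6032, -0.085, 0.1841]
tcp_rot: [2.475, 0.219, 3.087]
force: [-0.1, 0.4, -1.0]
grip_width: 0.0496
finger_force: 30.0
dist 0.1 shift [ 0.0007 -0.0002 -0.    ] turn(tool) [-0.0008 -0.0018  0.    ] q [-0.5   0.48  1.77  0.76  1.17 -2.5 ]
```

View pics/c7.png

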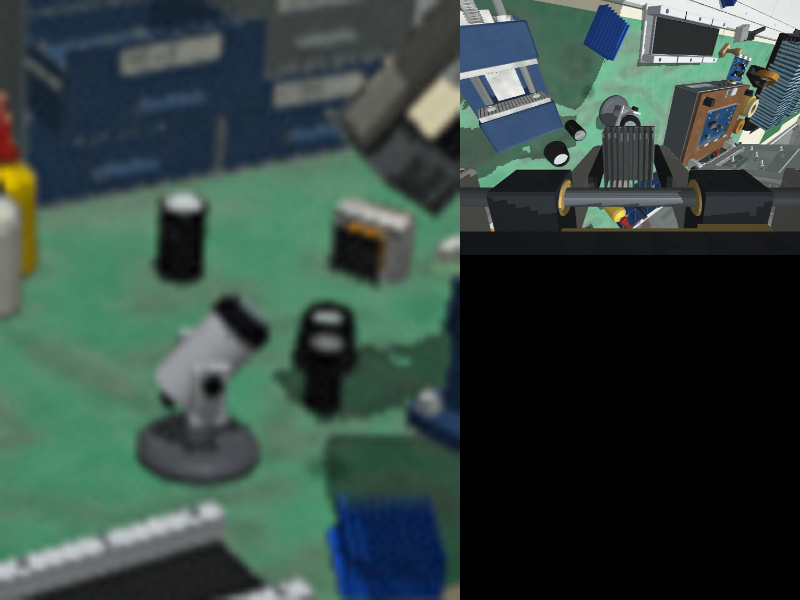

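The composite shows the held block at upper right. Its underside edge runs from about crop (345,120) to (435,210), square to the barrel axis, and in the wrist view the barrel lines up with the block. I'll check numerically against the prediction.

```bash
python3 - <<'E'
from goal import *
fs=load("fs7.pkl"); s=fs["scene"]; o=fs["o"]; Rt=rot(o["tcp_rot"]); T=o["tcp_pos"]
cr=lambda p:((proj(s,p)-[310,150])*5).round(0)
print("lens",cr(L),"back",cr(L-.06*a),"axis+.1",cr(L+.1*a))
for x,y in((0,0),(.03,.025),(.03,-.025),(-.03,.025),(-.03,-.025)): print(x,y,cr(T+Rt@[x,y,G]),"top",cr(T+Rt@[x,y,0]))
for y in(.025,-.025): print("tip",cr(T+Rt@[.01,y*1.3,.022]))
g=cv2.cvtColor(s["pixels"],cv2.COLOR_BGR2GRAY); print(g[164:196:2,374:404])
E
```

```text
lens [249. 310.] back [172. 391.] axis+.1 [381. 169.]
0 0 [379. 166.] top [414. 128.]
0.03 0.025 [382. 181.] top [419. 142.]
0.03 -0.025 [435. 218.] top [471. 180.]
-0.03 0.025 [323. 114.] top [358.  75.]
-0.03 -0.025 [376. 152.] top [410. 115.]
tip [359. 146.]
tip [428. 195.]
[[ 58  61  63  69  71  78  85  83  69  49  50  77  94 103  97  82  66  61
   62  59  56  54  49  57  84 107 116 105 100 101]
 [104 114 119 120 122 124 126 122 103  87  99 104 101  98  99  98  89  70
   57  52  50  52  85 141 177 160 131 108  97  97]
 [106 115 116 111 108 107 100  82  74  93  99  98  96  96  96  88  72  56
   50  49  84 138 179 196 196 194 189 183 167 139]
 [ 60  59  54  47  51  62  72  88  97  98  95  96  95  88  77  63  55  48
   73 127 176 192 192 192 191 192 194 191 168 116]
 [ 50  73  75  68  68  82  95  97  95  96  95  93  84  68  59  50  42  87
  161 190 195 192 192 192 194 191 172 126  62  23]
 [ 53  58  68  68  63  66  82  93  96  95  86  73  61  51  39  28  31  44
   82 139 183 195 196 193 172 127  69  25  13  16]
 [ 67  64  63  66  68  59  58  76  85  73  63  53  39  29  40  58  53  4
[... 478 characters left out ...]
 70  63  59  58  48  40
   40  41  49  53  48  38  46  57  62  58  47  36]
 [123 121 122 121 121 121 122 122 122 120 118 115  97  66  46  37  33  35
   38  39  42  39  39  42  49  53  45  43  51  44]
 [122 125 123 121 124 125 126 125 125 122 119 118 119 114 101  84  62  42
   36  34  36  41  50  50  46  36  42  64  79  74]
 [122 120 121 132 149 158 156 153 146 132 119 119 113 109 115 118 113 103
   86  62  48  46  41  36  41  60  89 110 114 116]
 [121 118 106  96 109 134 151 158 169 181 176 169 164 154 139 127 124 125
  117 114 103  81  55  59  87 110 117 117 117 114]
 [122 115  94  82  74  69  88  99 107 113 116 135 166 175 179 187 178 145
  111 108 114 115 110 112 114 114 115 113 112 114]]
```

The block and lens agree with the prediction to about 1 px (roughly 2 mm), so I'm handing in.

```bash
python3 - <<'E'
from cell import env
o=env.observe(); print(o["clock"],o["grip_width"],o["finger_force"],abs(o["joint_vel"]).max())
print(env.close_job())
E
```

```text
12.5333 0.04991915832214551 29.999686181545258 0.0014996637217405005
the job is handed in; nothing more can be done
None
```

The heat sink was pressed down about 6 mm, swept to the far marks without lifting, drawn out, and is now held about 10 cm from the inspection lens, underside square to it and centred to within a few mm. The job was handed in at 12.5 s; no verdict was returned.

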